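Line up the dried-fruit colour standards from pale to dark

TASK

Line the four dried-fruit sample pots up on the grey strip in order of shade, one pot centred on each blue mark: the palest on the mark next to the white tile, growing darker along the row to the darkest on the mark next to the black tile. Keep the pots upright throughout, and leave all four standing there, released.

Things in the scene. Friction and masses are not known exactly. Their poses are not given: they have to be found in the camera images.
- pot_cream: Sealed round sample pot of dried fruit, the palest of the four: pale cream yellow, on its sides and in the lid's window (thin white rim round it). Upright cylinder, diameter 44 mm, height 46 mm, 50 to 100 g, loose. Starts on a shallow metal tray (floor 4 mm, rim 10 mm above the bench), before or beyond the grey strip. Origin: centre of its underside; z up.
- pot_golden: Sealed round sample pot of dried fruit, second palest: bright golden orange, on its sides and in the lid's window (thin white rim round it). Upright cylinder, diameter 44 mm, height 46 mm, 50 to 100 g, loose. Starts on a shallow metal tray (floor 4 mm, rim 10 mm above the bench), before or beyond the grey strip. Origin: centre of its underside; z up.
- pot_rust: Sealed round sample pot of dried fruit, second darkest: reddish rust brown, on its sides and in the lid's window (thin white rim round it). Upright cylinder, diameter 44 mm, height 46 mm, 50 to 100 g, loose. Starts on a shallow metal tray (floor 4 mm, rim 10 mm above the bench), before or beyond the grey strip. Origin: centre of its underside; z up.
- pot_dark: Sealed round sample pot of dried fruit, the darkest: nearly black brown, on its sides and in the lid's window (thin white rim round it). Upright cylinder, diameter 44 mm, height 46 mm, 50 to 100 g, loose. Starts on a shallow metal tray (floor 4 mm, rim 10 mm above the bench), before or beyond the grey strip. Origin: centre of its underside; z up.
- mark_a: One of four identical flat marks, a blue disc with a white ring, 58 mm across, on a fixed grey strip (70 x 456 mm, top 6 mm above the bench). The four lie in a straight row 85 mm apart along the strip; which name lies where changes at every start. Origin: its centre, on the strip's top; z up, y along the strip.
- mark_b: One of four identical flat marks, a blue disc with a white ring, 58 mm across, on a fixed grey strip (70 x 456 mm, top 6 mm above the bench). The four lie in a straight row 85 mm apart along the strip; which name lies where changes at every start. Origin: its centre, on the strip's top; z up, y along the strip.
- mark_c: One of four identical flat marks, a blue disc with a white ring, 58 mm across, on a fixed grey strip (70 x 456 mm, top 6 mm above the bench). The four lie in a straight row 85 mm apart along the strip; which name lies where changes at every start. Origin: its centre, on the strip's top; z up, y along the strip.
- mark_d: One of four identical flat marks, a blue disc with a white ring, 58 mm across, on a fixed grey strip (70 x 456 mm, top 6 mm above the bench). The four lie in a straight row 85 mm apart along the strip; which name lies where changes at every start. Origin: its centre, on the strip's top; z up, y along the strip.
- white_tile: Fixed white reference tile, 40 x 40 x 6 mm, lying on the grey strip at one end of the row, 72.5 mm beyond the centre of the last mark; the palest pot belongs on the mark next to it. The white and the black tile may be at either end. Origin: centre of its underside, on the strip's top; z up, y along the strip.
- black_tile: Fixed black reference tile, 40 x 40 x 6 mm, lying on the grey strip at one end of the row, 72.5 mm beyond the centre of the last mark; the darkest pot belongs on the mark next to it. The white and the black tile may be at either end. Origin: centre of its underside, on the strip's top; z up, y along the strip.
Things that resemble listed ones, but are neither listed nor needed, are in the scene too. What is shaped like the pot_golden but turquoise is not meant.

How it is judged:
By the outcome, as a careful person would: the job done as asked, in the order asked, and still so for the second after the job is handed in, with the robot touching nothing.
It also fails if it takes over 80 s, if anything falls off the work surface, if the arm or the gripper's body presses on something with over 40 N, if the wrist force passes 120 N, or if a joint passes its speed limit or range.

ROBOT

A 7-joint arm with a two-finger parallel gripper is mounted at the origin on the work surface. World frame = base frame: x ahead of the robot, y to its left, z up, the work surface at z = 0. Lengths are in m, angles in rad, forces in N, time in s.
With the tool pointing down it reaches from about 0.4 to 0.75 m from the base axis. Payload 19.5 kg.
Tool frame: the origin (TCP) lies at the very end of the fingers, on their centre line; the grasp point (between the pads) lies 19 mm behind it; z points along the fingers, y is the line along which they close (so a half turn about z gives the same grasp; the last joint's range is limited). The gripper opens to 85 mm and grips with 20 to 120 N. Pads are 22 mm wide; open, the fingers measure 114 mm over their backs; the gripper's body (76 mm by 85 mm) begins 54 mm behind the grasp point. The pads swing forward as they close: fully open they stand 13 mm farther back than shut.
Start: joints at [-1.309, 0.707, -0.028, 1.485, 0.022, 0.951, -0.075], TCP at [0.172, 0.549, 0.231] pointing down, gripper open.
Joint ranges: [-2.71, 2.71], [-0.32, 2.16], [-1.57, 1.52], [0, 2.45], [-1.46, 4.6], [0, 2.02], [-2.83, 2.83]. Speed limits (rad/s): [1.89, 1.89, 2.57, 2.57, 3.01, 3.01, 3.01].

INTERFACE

Orientations are given as a rotation vector (axis times angle).
In Python, from plant import robot, capture, calibration gives the robot as it stands.
- The arm moves only by the tool step_arm, never from a script. Its argument "increments" is a list of rows, each an object of numbers: "hand": the opening, from -1 (shut) to 1 (fully open); "dx", "dy", "dz": the shift along the tool's x, y, z in mm; "ax", "ay", "az": the turn, a rotation vector about the tool's x, y, z in rad. A call has 1 to 8 rows; each row is the pose to reach, as a shift and turn from the pose commanded when the call began, along the tool's axes at that moment; what a row does not reach only later rows make up. A row lasts 1/8 s, in which the tool goes at most 62.5 mm and 10.7 degrees, less where a joint would pass 70% of its speed; a pose out of reach is approached as far as the arm can. A call with a gripper value outside its range is refused whole. The fingers move at their own pace and stop on an object; "grip_force" is the grip in N (left out, the last holds). Time passes only in rows, so rows that repeat a pose let the fingers close. It gives the time, the measured TCP pose, the force, the opening and the grip force at its end, in the units of the state.
- robot.observe(): the state, without advancing time (a new reading comes with each control period).
- capture(name): name is "scene" or "top" or "wrist"; returns the picture (420x560x3 uint8, red, green, blue); there is no depth.
- calibration(name): a dict with "intrinsics" (3x3 intrinsics, pixels), "R" (3x3) and "t" (3): a world point X has camera coordinates R X + t. Camera axes: x right, y down, z forward; pixel columns grow to the right and rows downward; lengths in m; the calibration is good to about 2 mm. A picture is of the moment at which its call begins: read the wrist's pose just before it. calibration takes no time and is no camera call; for the wrist camera it gives the pose at the moment of the call.
- robot.job_done(): hands the job in; it is judged then, once.
The state is a dict: "clock": time; "joints": joint angles; "joint_vel": joint speeds; "joint_torque": joint torques, N m; "position": TCP position; "ee_rot": TCP orientation; "contact_force": force on the tool from outside, world axes, zero at the start; "torque": the same for the moment, N m; "finger_gap": finger opening in m; "grip_force": force on a finger pad.
Only numpy, scipy, OpenCV 4.12 (cv2) and the standard library are available. Lean on these libraries where they do the work, as an engineer would, in place of code of your own. Each camera call takes 0.05 s, during which the arm holds its last target. There are 200 camera calls.

## Working session

There is one attempt and no reset: what is moved stays moved. The work goes in short steps, Python scripts to look and compute and a tool call to move; the robot and the scene stay as the last step left them, time stands still between calls to the robot, and variables do not carry over. Pictures are saved under pics/ and viewed, at most 14 in all, crops included, and the job is handed in when it is done.

Besides the shell and the picture viewer there is one more tool, called after "Emit:" as a command line: name --argument value ..., lists and objects as JSON in quotes. step_arm: Moves the arm, as the interface text tells. Its arguments: {"type":"object","properties":{"increments":{"type":"array","items":{"type":"object","properties":{"hand":{"type":"number"},"dx":{"type":"number"},"dy":{"type":"number"},"dz":{"type":"number"},"ax":{"type":"number"},"ay":{"type":"number"},"az":{"type":"number"}}}},"grip_force":{"type":"number"}},"required":["increments"]}

```bash
mkdir -p pics; ls; python3 - <<'E'
from plant import robot,capture,calibration
import cv2
s=robot.observe();print({k:s[k] for k in('clock','position','ee_rot','finger_gap')})
for n in('top','scene'):
    cv2.imwrite(f'pics/{n}0.png',capture(n)[:,:,::-1]);c=calibration(n);print(n,c)
E
```

```text
pics
{'clock': 0.0, 'position': array([0.17191565, 0.54840988, 0.23082607]), 'ee_rot': array([-4.75276992e-01, -3.10527422e+00,  1.77455837e-03]), 'finger_gap': 0.08531978274185187}
top {'intrinsics': array([[390.10651904,   0.        , 278.53771796],
       [  0.        , 390.10651904, 208.92280537],
       [  0.        ,   0.        ,   1.        ]]), 'R': array([[ 0.0187629 , -0.99978268, -0.00908549],
       [-0.99209928, -0.01748977, -0.1242301 ],
       [ 0.1240442 ,  0.01134463, -0.99221184]]), 't': array([-0.07420385,  0.57182599,  0.75341975])}
scene {'intrinsics': array([[451.89482092,   0.        , 277.5380069 ],
       [  0.        , 451.89482092, 216.47880768],
       [  0.        ,   0.        ,   1.        ]]), 'R': array([[-0.39926319,  0.91681158, -0.00674056],
       [ 0.69292765,  0.2969332 , -0.65702507],
       [-0.60036669, -0.26699664, -0.75383859]]), 't': array([ 0.27765673, -0.35984171,  1.19578996])}
```

View pics/top0.png

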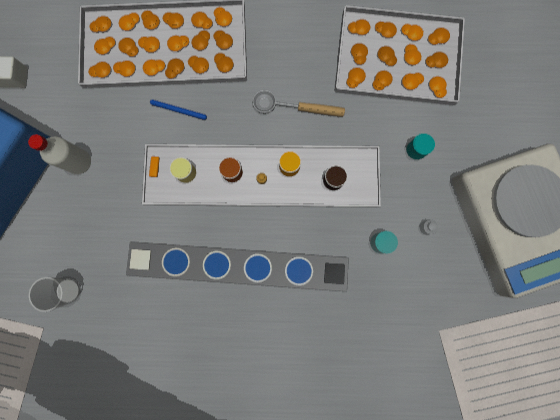

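View pics/scene0.png

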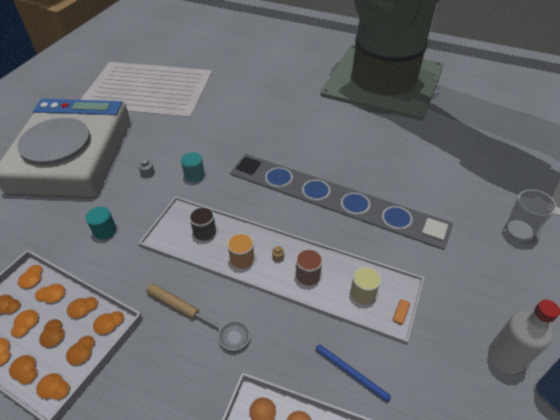

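The top view shows the tray with cream (181,169), rust (230,169), golden (290,162) and dark (335,177). The marks are at (176,262), (217,265), (258,268) and (299,271), white tile left, black right. The scene view agrees.

```bash
cat > h.py <<'E'
import numpy as np,cv2
from plant import robot,capture,calibration
from scipy.spatial.transform import Rotation as Ro
def ray(c,uv,z):
    d=c['R'].T@np.linalg.inv(c['intrinsics'])@[uv[0],uv[1],1]; o=-c['R'].T@c['t']
    return o+d*(z-o[2])/d[2]
def proj(c,X):
    p=c['intrinsics']@(c['R']@np.array(X)+c['t']); return p[:2]/p[2]
TOOL=Ro.from_matrix(np.array([[0,1,0],[1,0,0],[0,0,-1.]]))  # tool x=Y, y=X, z=down
def go(x,y,z):
    s=robot.observe();R=Ro.from_rotvec(s['ee_rot'])
    print('d mm',(R.inv().apply(np.array([x,y,z])-s['position'])*1000).round(1),'a',(R.inv()*TOOL).as_rotvec().round(3))
E
python3 - <<'E'
from h import *
c=calibration('top');im=cv2.imread('pics/top0.png')[:,:,::-1].astype(int)
def lid(uv):  # bright rim+window boundary: fit to saturated/dark blob in local window
    u,v=uv;w=im[v-20:v+20,u-20:u+20];bg=np.median(np.r_[w[0],w[-1]],axis=0)
    sat=w.max(2)-w.min(2);m=((sat>40)|(w.max(2)<90)).astype(np.uint8)
    n,l,st,ce=cv2.connectedComponentsWithStats(m);k=l[20,20]
    return st[k][:5],np.array([u-20+st[k][0]+(st[k][2]-1)/2,v-20+st[k][1]+(st[k][3]-1)/2])
for n,uv in dict(cream=(181,169),golden=(290,162),rust=(230,169),dark=(335,177)).items():
    st,ce=lid(uv);print(n,st,ce,ray(c,ce,.03).round(4),ray(c,ce,.05).round(4))
b=((im[:,:,2]-im[:,:,0]>60)).astype(np.uint8);b[:230]=0
n,l,st,ce=cv2.connectedComponentsWithStats(b)
for k in range(1,n):
    if st[k][4]>200 and st[k][0]>150 and st[k][0]<330:print('mark',ce[k].round(1),ray(c,ce[k],.006).round(4))
print('tilesWB',ray(c,(140,260),.012).round(3),ray(c,(335,273),.012).round(3))
print('tray',[ray(c,p,.01).round(3) for p in((146,146),(144,205),(379,147),(380,206))])
go(.4,.25,.2)
t=im[130:300,120:390].astype(np.uint8)[:,:,::-1]
cv2.imwrite('pics/crop.png',cv2.resize(t[:90],None,fx=2.9,fy=2.9,interpolation=cv2.INTER_CUBIC))
E
```

```text
cream [  9   9  21  20 320] [180.  167.5] [0.6565 0.1416 0.03  ] [0.6519 0.1362 0.05  ]
golden [  9   9  22  25 413] [289.5 163. ] [ 0.6697 -0.0846  0.03  ] [ 0.6648 -0.0843  0.05  ]
rust [  9   9  24  24 392] [230.5 169.5] [0.654 0.037 0.03 ] [0.6495 0.0342 0.05  ]
dark [ 11   9  21  20 309] [336.  175.5] [ 0.645  -0.1805  0.03  ] [ 0.6407 -0.1778  0.05  ]
mark [175.2 261.7] [0.463  0.1481 0.006 ]
mark [216.3 264.7] [0.4586 0.0628 0.006 ]
mark [257.4 267.5] [ 0.4544 -0.0221  0.006 ]
mark [298.6 270.5] [ 0.45  -0.107  0.006]
tilesWB [0.465 0.219 0.012] [ 0.446 -0.181  0.012]
tray [array([0.707, 0.222, 0.01 ]), array([0.58 , 0.219, 0.01 ]), array([ 0.713, -0.274,  0.01 ]), array([ 0.586, -0.275,  0.01 ])]
d mm [-306.9 -216.5   31.1] a [-1.000e-03  1.000e-03  1.267e+00]
```

View pics/crop.png

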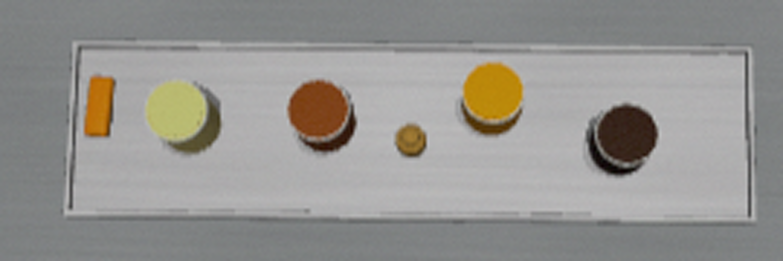

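Crop lids: cream (177,110), rust (319,108), golden (493,92), dark (627,134), at scale 2.9, so about (181.0,167.9), (230,167.2), (290,161.7) and (336.2,176.2) in the full picture. Heading to a hover over the tray.

Emit:
step_arm --increments '[{"dx":-60,"dy":-26,"dz":3,"az":0.16,"hand":1},{"dx":-120,"dy":-52,"dz":6,"az":0.32,"hand":1},{"dx":-180,"dy":-78,"dz":9,"az":0.48,"hand":1},{"dx":-240,"dy":-104,"dz":12,"az":0.64,"hand":1},{"dx":-300,"dy":-130,"dz":15,"az":0.8,"hand":1},{"dx":-360,"dy":-156,"dz":18,"az":0.96,"hand":1},{"dx":-420,"dy":-182,"dz":21,"az":1.12,"hand":1},{"dx":-480,"dy":-208,"dz":24,"az":1.267,"hand":1}]'

```text
$.increments[0]: bad value
```

```bash
python3 - <<'E'
from h import *
go(.651,.134,.2)
c=calibration('top')
for n,p in dict(cream=(181,167.9),golden=(290,161.7),rust=(230,167.2),dark=(336.2,176.2)).items():print(n,ray(c,p,.05).round(4))
s=robot.observe();print(s['clock'],s['joints'].round(2),s['position'])
E
```

```text
d mm [-581.1 -252.1   31.1] a [-1.000e-03  1.000e-03  1.267e+00]
cream [0.6511 0.1341 0.05  ]
golden [ 0.6675 -0.0852  0.05  ]
rust [0.6542 0.0353 0.05  ]
dark [ 0.6393 -0.1782  0.05  ]
0.1 [-1.31  0.71 -0.03  1.48  0.02  0.95 -0.08] [0.17193323 0.54845829 0.23087702]
```

Emit:
step_arm --increments '[{"dx":-55,"dy":-24,"dz":3,"ax":0,"ay":0,"az":0.16,"hand":1},{"dx":-110,"dy":-48,"dz":6,"ax":0,"ay":0,"az":0.32,"hand":1},{"dx":-165,"dy":-72,"dz":9,"ax":0,"ay":0,"az":0.48,"hand":1},{"dx":-220,"dy":-95,"dz":12,"ax":0,"ay":0,"az":0.64,"hand":1},{"dx":-275,"dy":-119,"dz":15,"ax":0,"ay":0,"az":0.8,"hand":1},{"dx":-330,"dy":-143,"dz":18,"ax":0,"ay":0,"az":0.96,"hand":1},{"dx":-385,"dy":-167,"dz":21,"ax":0,"ay":0,"az":1.12,"hand":1},{"dx":-440,"dy":-191,"dz":24,"ax":0,"ay":0,"az":1.267,"hand":1}]'

```text
clock: 1.1
position: [0.5359, 0.2334, 0.2071]
ee_rot: [-2.227, -2.216, 0.0]
contact_force: [0.5, 0.9, 0.3]
finger_gap: 0.0849
grip_force: 0.0
```

```bash
python3 - <<'E'
from h import *
go(.651,.134,.2)
s=robot.observe();print(s['clock'],s['joints'].round(2),s['position'])
E
```

```text
d mm [-98.8 115.6   7. ] a [-0.     0.    -0.005]
1.1 [-0.59  0.77  0.26  1.49 -0.23  0.92 -0.26] [0.5358967  0.23338438 0.2070651 ]
```

Emit:
step_arm --increments '[{"dx":-33,"dy":39,"dz":2,"ax":0,"ay":0,"az":0,"hand":1},{"dx":-66,"dy":78,"dz":4,"ax":0,"ay":0,"az":0,"hand":1},{"dx":-99,"dy":116,"dz":7,"ax":0,"ay":0,"az":0,"hand":1},{"dx":-99,"dy":116,"dz":7,"ax":0,"ay":0,"az":0,"hand":1},{"dx":-99,"dy":116,"dz":7,"ax":0,"ay":0,"az":0,"hand":1}]'

```text
clock: 1.72
position: [0.6503, 0.1362, 0.1999]
ee_rot: [-2.221, -2.221, 0.001]
contact_force: [0.7, 0.2, -0.1]
finger_gap: 0.0855
grip_force: 0.0
```

```bash
python3 - <<'E'
from h import *
go(.651,.134,.2)
c=calibration('wrist');im=capture('wrist');cv2.imwrite('pics/w1.png',im[:,:,::-1])
for n,p in dict(cream=(.6511,.1341,.05),rust=(.6542,.0353,.05)).items():print(n,proj(c,p))
E
```

```text
d mm [-2.2  0.7 -0.1] a [-0.001 -0.     0.   ]
cream [278.93002713 194.60427978]
rust [282.03429265 297.98689004]
```

View pics/w1.png

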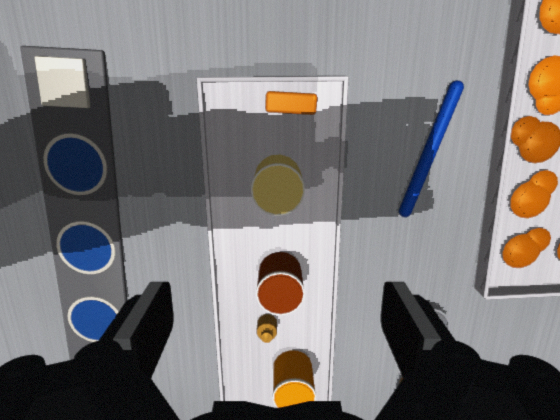

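Wrist view: cream lid about (278,189), rust lid (281,293), marks (75,163), (86,247), (93,320). Lids are about 5 px off the top-camera prediction, so I'm checking both cameras on lids and marks.

```bash
python3 - <<'E'
from h import *
c=calibration('wrist');im=cv2.imread('pics/w1.png').astype(int)
b=((im[:,:,0]-im[:,:,2]>40)).astype(np.uint8);b[:,150:]=0
n,l,st,ce=cv2.connectedComponentsWithStats(b)
for k in range(1,n):
    if st[k][4]>500:print('mark',ce[k].round(1),ray(c,ce[k],.006).round(4),st[k])
print('lids',ray(c,(278,189),.05),ray(c,(281,293),.05))
print('cam',-c['R'].T@c['t'])
cv2.imwrite('pics/w1c.png',cv2.resize(im[140:320,220:340].astype(np.uint8),None,fx=3.3,fy=3.3))
E
```

```text
mark [ 74.7 164. ] [0.4611 0.1508 0.006 ] [  48  138   54   53 2138]
mark [ 85.3 247.8] [0.4567 0.0654 0.006 ] [  61  225   50   46 1793]
mark [ 92.  318.1] [ 0.45   -0.0178  0.006 ] [  71  300   45   40 1289]
lids [0.65024137 0.13936196 0.05      ] [0.65322766 0.04088667 0.05      ]
cam [0.64957211 0.22144085 0.34280907]
```

View pics/w1c.png

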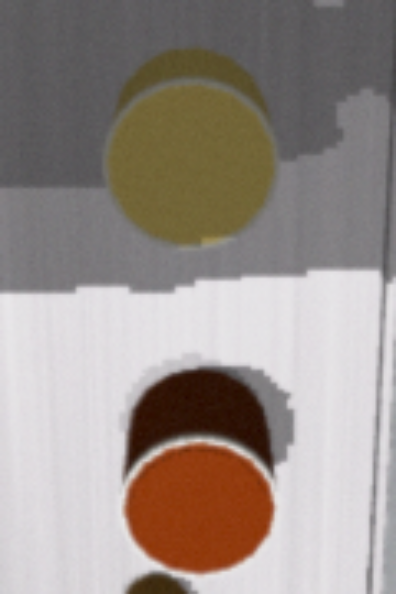

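Emit:
step_arm --increments '[{"dx":1,"dy":0,"dz":60,"ax":0,"ay":0,"az":0,"hand":1},{"dx":1,"dy":0,"dz":115,"ax":0,"ay":0,"az":0,"hand":1},{"dx":1,"dy":0,"dz":155,"ax":0,"ay":0,"az":0,"hand":1},{"dx":1,"dy":0,"dz":178,"ax":0,"ay":0,"az":0,"hand":1},{"dx":1,"dy":0,"dz":184,"ax":0,"ay":0,"az":0,"hand":1},{"dx":1,"dy":0,"dz":184,"ax":0,"ay":0,"az":0,"hand":1}]'

```text
clock: 2.52
position: [0.6507, 0.1374, 0.017]
ee_rot: [2.22, 2.222, 0.001]
contact_force: [-0.3, 0.3, 0.8]
finger_gap: 0.0853
grip_force: 0.0
```

Emit:
step_arm --grip_force 35 --increments '[{"dx":0,"dy":0,"dz":0,"ax":0,"ay":0,"az":0,"hand":0.3},{"dx":0,"dy":0,"dz":0,"ax":0,"ay":0,"az":0,"hand":0},{"dx":0,"dy":0,"dz":0,"ax":0,"ay":0,"az":0,"hand":-0.3},{"dx":0,"dy":0,"dz":0,"ax":0,"ay":0,"az":0,"hand":-0.3},{"dx":0,"dy":0,"dz":0,"ax":0,"ay":0,"az":0,"hand":-0.3},{"dx":0,"dy":0,"dz":0,"ax":0,"ay":0,"az":0,"hand":-0.3}]'

```text
clock: 3.28
position: [0.651, 0.1368, 0.0171]
ee_rot: [2.221, 2.221, 0.001]
contact_force: [-2.0, -0.3, 7.8]
finger_gap: 0.0433
grip_force: 34.9
```

Emit:
step_arm --increments '[{"dx":0,"dy":0,"dz":-30,"ax":0,"ay":0,"az":0,"hand":-0.3},{"dx":0,"dy":0,"dz":-70,"ax":0,"ay":0,"az":0,"hand":-0.3},{"dx":3,"dy":-40,"dz":-70,"ax":0,"ay":0,"az":0,"hand":-0.3},{"dx":7,"dy":-95,"dz":-70,"ax":0,"ay":0,"az":0,"hand":-0.3},{"dx":10,"dy":-150,"dz":-70,"ax":0,"ay":0,"az":0,"hand":-0.3},{"dx":13,"dy":-189,"dz":-70,"ax":0,"ay":0,"az":0,"hand":-0.3},{"dx":13,"dy":-189,"dz":-60,"ax":0,"ay":0,"az":0,"hand":-0.3},{"dx":13,"dy":-189,"dz":-40,"ax":0,"ay":0,"az":0,"hand":-0.3}]'

```text
clock: 4.28
position: [0.4627, 0.15, 0.0565]
ee_rot: [2.221, 2.221, 0.003]
contact_force: [1.4, 0.6, -1.2]
finger_gap: 0.0431
grip_force: 35.9
```

Emit:
step_arm --increments '[{"dx":0,"dy":0,"dz":16,"ax":0,"ay":0,"az":0,"hand":-0.3},{"dx":0,"dy":0,"dz":30,"ax":0,"ay":0,"az":0,"hand":-0.3},{"dx":0,"dy":0,"dz":36,"ax":0,"ay":0,"az":0,"hand":-0.3},{"dx":0,"dy":0,"dz":36,"ax":0,"ay":0,"az":0,"hand":-0.3},{"dx":0,"dy":0,"dz":36,"ax":0,"ay":0,"az":0,"hand":-0.3}]'

```text
clock: 4.9
position: [0.4619, 0.1498, 0.0207]
ee_rot: [2.221, 2.221, 0.001]
contact_force: [-0.1, 0.4, -1.0]
finger_gap: 0.0433
grip_force: 35.9
```

Emit:
step_arm --increments '[{"dx":0,"dy":0,"dz":1.5,"ax":0,"ay":0,"az":0,"hand":-0.3},{"dx":0,"dy":0,"dz":1.5,"ax":0,"ay":0,"az":0,"hand":-0.3},{"dx":0,"dy":0,"dz":1.5,"ax":0,"ay":0,"az":0,"hand":0.3},{"dx":0,"dy":0,"dz":1.5,"ax":0,"ay":0,"az":0,"hand":0.7},{"dx":0,"dy":0,"dz":1.5,"ax":0,"ay":0,"az":0,"hand":0.9},{"dx":0,"dy":0,"dz":1.5,"ax":0,"ay":0,"az":0,"hand":1}]'

```text
clock: 5.65
position: [0.4617, 0.1497, 0.0188]
ee_rot: [2.221, 2.221, -0.0]
contact_force: [1.1, 0.2, 0.4]
finger_gap: 0.0854
grip_force: 0.0
```

Emit:
step_arm --increments '[{"dx":0,"dy":0,"dz":-30,"ax":0,"ay":0,"az":0,"hand":1},{"dx":0,"dy":0,"dz":-90,"ax":0,"ay":0,"az":0,"hand":1},{"dx":-30,"dy":40,"dz":-120,"ax":0,"ay":0,"az":0,"hand":1},{"dx":-70,"dy":80,"dz":-140,"ax":0,"ay":0,"az":0,"hand":1},{"dx":-110,"dy":120,"dz":-160,"ax":0,"ay":0,"az":0,"hand":1},{"dx":-150,"dy":160,"dz":-180,"ax":0,"ay":0,"az":0,"hand":1},{"dx":-150,"dy":160,"dz":-180,"ax":0,"ay":0,"az":0,"hand":1},{"dx":-150,"dy":160,"dz":-180,"ax":0,"ay":0,"az":0,"hand":1}]'

```text
clock: 6.65
position: [0.6211, 0.0002, 0.1983]
ee_rot: [-2.22, -2.221, 0.001]
contact_force: [-0.1, 0.0, -0.7]
finger_gap: 0.0851
grip_force: 0.0
```

```bash
python3 - <<'E'
from h import *
c=calibration('wrist');im=capture('wrist');cv2.imwrite('pics/w2.png',im[:,:,::-1])
s=robot.observe();print(s['clock'],s['position'])
E
```

```text
6.7 [0.62101595 0.00070959 0.19836132]
```

View pics/w2.png

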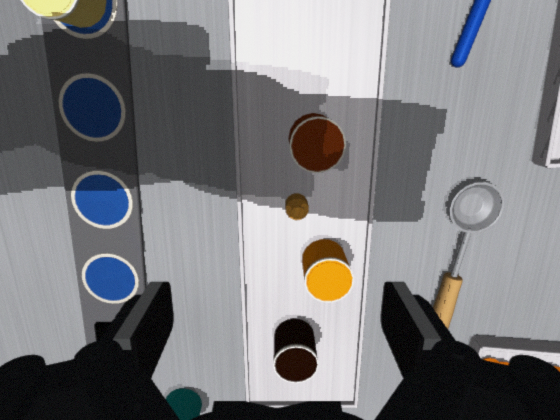

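Wrist view: rust lid (317,144), golden (328,281), dark (296,363). The free marks are at (92,107), (102,199) and (110,277), and cream stands on its mark at top left.

```bash
python3 - <<'E'
from h import *
c=calibration('wrist')
for n,p,z in(('rust',(317,144),.05),('gold',(328,281),.05),('dark',(296,363),.05),('m2',(92,107),.006),('m3',(102,199),.006),('m4',(110,277),.006)):print(n,ray(c,p,z).round(4))
t=calibration('top');im=capture('top');cv2.imwrite('pics/t2.png',cv2.resize(im[130:300,120:390,::-1],None,fx=2.9,fy=2.9,interpolation=cv2.INTER_CUBIC))
go(.667,-.083,.1)
E
```

```text
rust [0.6517 0.0408 0.05  ]
gold [ 0.666  -0.0815  0.05  ]
dark [ 0.639  -0.1721  0.05  ]
m2 [0.457  0.0662 0.006 ]
m3 [ 0.4529 -0.0186  0.006 ]
m4 [ 0.4484 -0.1027  0.006 ]
d mm [-84.   46.   98.4] a [-0.001 -0.     0.001]
```

View pics/t2.png

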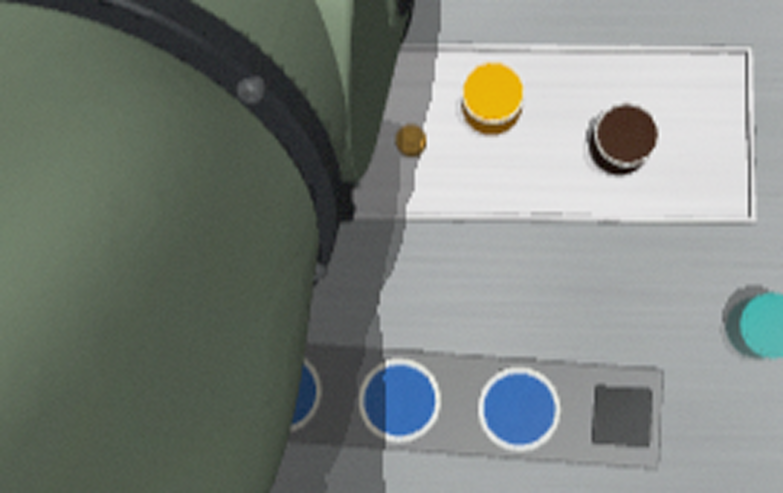

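The top view is blocked by the arm on the left, but golden and dark haven't moved. Next is golden.

Emit:
step_arm --increments '[{"dx":-42,"dy":23,"dz":15,"ax":0,"ay":0,"az":0,"hand":1},{"dx":-84,"dy":46,"dz":50,"ax":0,"ay":0,"az":0,"hand":1},{"dx":-84,"dy":46,"dz":95,"ax":0,"ay":0,"az":0,"hand":1},{"dx":-84,"dy":46,"dz":140,"ax":0,"ay":0,"az":0,"hand":1},{"dx":-84,"dy":46,"dz":170,"ax":0,"ay":0,"az":0,"hand":1},{"dx":-84,"dy":46,"dz":181,"ax":0,"ay":0,"az":0,"hand":1},{"dx":-84,"dy":46,"dz":181,"ax":0,"ay":0,"az":0,"hand":1}]'

```text
clock: 7.62
position: [0.6676, -0.0838, 0.018]
ee_rot: [-2.221, -2.222, 0.0]
contact_force: [0.0, 0.1, 1.5]
finger_gap: 0.0854
grip_force: 0.0
```

Emit:
step_arm --grip_force 35 --increments '[{"dx":0,"dy":0,"dz":0,"ax":0,"ay":0,"az":0,"hand":0.3},{"dx":0,"dy":0,"dz":0,"ax":0,"ay":0,"az":0,"hand":0},{"dx":0,"dy":0,"dz":0,"ax":0,"ay":0,"az":0,"hand":-0.3},{"dx":0,"dy":0,"dz":0,"ax":0,"ay":0,"az":0,"hand":-0.3},{"dx":0,"dy":0,"dz":0,"ax":0,"ay":0,"az":0,"hand":-0.3},{"dx":0,"dy":0,"dz":0,"ax":0,"ay":0,"az":0,"hand":-0.3}]'

```text
clock: 8.38
position: [0.668, -0.0842, 0.0188]
ee_rot: [2.221, 2.221, 0.001]
contact_force: [-2.3, 0.3, 8.6]
finger_gap: 0.0431
grip_force: 34.8
```

Emit:
step_arm --increments '[{"dx":0,"dy":0,"dz":-30,"ax":0,"ay":0,"az":0,"hand":-0.3},{"dx":0,"dy":0,"dz":-75,"ax":0,"ay":0,"az":0,"hand":-0.3},{"dx":30,"dy":-42,"dz":-75,"ax":0,"ay":0,"az":0,"hand":-0.3},{"dx":60,"dy":-85,"dz":-75,"ax":0,"ay":0,"az":0,"hand":-0.3},{"dx":90,"dy":-128,"dz":-75,"ax":0,"ay":0,"az":0,"hand":-0.3},{"dx":120,"dy":-170,"dz":-75,"ax":0,"ay":0,"az":0,"hand":-0.3},{"dx":148,"dy":-210,"dz":-75,"ax":0,"ay":0,"az":0,"hand":-0.3},{"dx":148,"dy":-210,"dz":-60,"ax":0,"ay":0,"az":0,"hand":-0.3}]'

```text
clock: 9.38
position: [0.4562, 0.0659, 0.0788]
ee_rot: [-2.217, -2.225, -0.002]
contact_force: [0.8, -0.5, -0.6]
finger_gap: 0.043
grip_force: 36.1
```

Emit:
step_arm --increments '[{"dx":0,"dy":0,"dz":25,"ax":0,"ay":0,"az":0,"hand":-0.3},{"dx":0,"dy":0,"dz":47,"ax":0,"ay":0,"az":0,"hand":-0.3},{"dx":0,"dy":0,"dz":56,"ax":0,"ay":0,"az":0,"hand":-0.3},{"dx":0,"dy":0,"dz":57,"ax":0,"ay":0,"az":0,"hand":-0.3},{"dx":0,"dy":0,"dz":57,"ax":0,"ay":0,"az":0,"hand":-0.3}]'

```text
clock: 10.0
position: [0.458, 0.0638, 0.0213]
ee_rot: [2.221, 2.221, 0.001]
contact_force: [0.4, -0.4, -1.3]
finger_gap: 0.043
grip_force: 36.1
```

Emit:
step_arm --increments '[{"dx":0,"dy":0,"dz":1,"ax":0,"ay":0,"az":0,"hand":-0.3},{"dx":0,"dy":0,"dz":1.5,"ax":0,"ay":0,"az":0,"hand":-0.3},{"dx":0,"dy":0,"dz":1.5,"ax":0,"ay":0,"az":0,"hand":0.3},{"dx":0,"dy":0,"dz":1.5,"ax":0,"ay":0,"az":0,"hand":0.7},{"dx":0,"dy":0,"dz":1.5,"ax":0,"ay":0,"az":0,"hand":0.9},{"dx":0,"dy":0,"dz":1.5,"ax":0,"ay":0,"az":0,"hand":1}]'

```text
clock: 10.75
position: [0.4577, 0.0637, 0.0193]
ee_rot: [-2.221, -2.221, 0.0]
contact_force: [0.0, -0.9, -0.1]
finger_gap: 0.0857
grip_force: 0.0
```

Emit:
step_arm --increments '[{"dx":0,"dy":0,"dz":-30,"ax":0,"ay":0,"az":0,"hand":1},{"dx":0,"dy":0,"dz":-80,"ax":0,"ay":0,"az":0,"hand":1},{"dx":-6,"dy":50,"dz":-90,"ax":0,"ay":0,"az":0,"hand":1},{"dx":-13,"dy":100,"dz":-90,"ax":0,"ay":0,"az":0,"hand":1},{"dx":-20,"dy":150,"dz":-90,"ax":0,"ay":0,"az":0,"hand":1},{"dx":-26,"dy":195,"dz":-90,"ax":0,"ay":0,"az":0,"hand":1},{"dx":-26,"dy":195,"dz":-90,"ax":0,"ay":0,"az":0,"hand":1},{"dx":-26,"dy":195,"dz":-90,"ax":0,"ay":0,"az":0,"hand":1}]'

```text
clock: 11.75
position: [0.652, 0.0378, 0.1089]
ee_rot: [-2.221, -2.221, 0.001]
contact_force: [-0.9, -0.0, -0.4]
finger_gap: 0.0857
grip_force: 0.0
```

Emit:
step_arm --increments '[{"dx":0,"dy":0,"dz":30,"ax":0,"ay":0,"az":0,"hand":1},{"dx":0,"dy":0,"dz":65,"ax":0,"ay":0,"az":0,"hand":1},{"dx":0,"dy":0,"dz":85,"ax":0,"ay":0,"az":0,"hand":1},{"dx":0,"dy":0,"dz":92,"ax":0,"ay":0,"az":0,"hand":1},{"dx":0,"dy":0,"dz":92,"ax":0,"ay":0,"az":0,"hand":1}]'

```text
clock: 12.38
position: [0.6528, 0.0378, 0.0178]
ee_rot: [2.221, 2.221, 0.0]
contact_force: [0.2, 0.1, -0.3]
finger_gap: 0.0857
grip_force: 0.0
```

Emit:
step_arm --grip_force 35 --increments '[{"dx":0,"dy":0,"dz":0,"ax":0,"ay":0,"az":0,"hand":0.3},{"dx":0,"dy":0,"dz":0,"ax":0,"ay":0,"az":0,"hand":0},{"dx":0,"dy":0,"dz":0,"ax":0,"ay":0,"az":0,"hand":-0.3},{"dx":0,"dy":0,"dz":0,"ax":0,"ay":0,"az":0,"hand":-0.3},{"dx":0,"dy":0,"dz":0,"ax":0,"ay":0,"az":0,"hand":-0.3},{"dx":0,"dy":0,"dz":0,"ax":0,"ay":0,"az":0,"hand":-0.3}]'

```text
clock: 13.12
position: [0.653, 0.0378, 0.018]
ee_rot: [2.221, 2.221, 0.001]
contact_force: [-1.7, -0.2, 7.5]
finger_gap: 0.0431
grip_force: 34.9
```

Emit:
step_arm --increments '[{"dx":0,"dy":0,"dz":-30,"ax":0,"ay":0,"az":0,"hand":-0.3},{"dx":0,"dy":0,"dz":-75,"ax":0,"ay":0,"az":0,"hand":-0.3},{"dx":-12,"dy":-40,"dz":-75,"ax":0,"ay":0,"az":0,"hand":-0.3},{"dx":-24,"dy":-82,"dz":-75,"ax":0,"ay":0,"az":0,"hand":-0.3},{"dx":-36,"dy":-124,"dz":-75,"ax":0,"ay":0,"az":0,"hand":-0.3},{"dx":-48,"dy":-165,"dz":-75,"ax":0,"ay":0,"az":0,"hand":-0.3},{"dx":-58,"dy":-199,"dz":-75,"ax":0,"ay":0,"az":0,"hand":-0.3},{"dx":-58,"dy":-199,"dz":-60,"ax":0,"ay":0,"az":0,"hand":-0.3}]'

```text
clock: 14.12
position: [0.4525, -0.021, 0.0783]
ee_rot: [2.222, 2.22, 0.0]
contact_force: [1.7, 1.0, -1.3]
finger_gap: 0.0429
grip_force: 35.9
```

Emit:
step_arm --increments '[{"dx":0,"dy":0,"dz":25,"ax":0,"ay":0,"az":0,"hand":-0.3},{"dx":0,"dy":0,"dz":47,"ax":0,"ay":0,"az":0,"hand":-0.3},{"dx":0,"dy":0,"dz":56,"ax":0,"ay":0,"az":0,"hand":-0.3},{"dx":0,"dy":0,"dz":57,"ax":0,"ay":0,"az":0,"hand":-0.3},{"dx":0,"dy":0,"dz":57,"ax":0,"ay":0,"az":0,"hand":-0.3}]'

```text
clock: 14.75
position: [0.454, -0.0203, 0.0209]
ee_rot: [2.221, 2.221, 0.001]
contact_force: [-0.0, 0.2, -0.4]
finger_gap: 0.0433
grip_force: 35.9
```

Emit:
step_arm --increments '[{"dx":0,"dy":0,"dz":1,"ax":0,"ay":0,"az":0,"hand":-0.3},{"dx":0,"dy":0,"dz":1.5,"ax":0,"ay":0,"az":0,"hand":-0.3},{"dx":0,"dy":0,"dz":1.5,"ax":0,"ay":0,"az":0,"hand":0.3},{"dx":0,"dy":0,"dz":1.5,"ax":0,"ay":0,"az":0,"hand":0.7},{"dx":0,"dy":0,"dz":1.5,"ax":0,"ay":0,"az":0,"hand":0.9},{"dx":0,"dy":0,"dz":1.5,"ax":0,"ay":0,"az":0,"hand":1}]'

```text
clock: 15.5
position: [0.4537, -0.0203, 0.0188]
ee_rot: [2.221, 2.221, -0.0]
contact_force: [0.2, -0.0, -0.6]
finger_gap: 0.0856
grip_force: 0.0
```

Emit:
step_arm --increments '[{"dx":0,"dy":0,"dz":-30,"ax":0,"ay":0,"az":0,"hand":1},{"dx":0,"dy":0,"dz":-80,"ax":0,"ay":0,"az":0,"hand":1},{"dx":-30,"dy":35,"dz":-90,"ax":0,"ay":0,"az":0,"hand":1},{"dx":-65,"dy":77,"dz":-90,"ax":0,"ay":0,"az":0,"hand":1},{"dx":-98,"dy":117,"dz":-90,"ax":0,"ay":0,"az":0,"hand":1},{"dx":-130,"dy":155,"dz":-90,"ax":0,"ay":0,"az":0,"hand":1},{"dx":-155,"dy":185,"dz":-90,"ax":0,"ay":0,"az":0,"hand":1},{"dx":-155,"dy":185,"dz":-90,"ax":0,"ay":0,"az":0,"hand":1}]'

```text
clock: 16.5
position: [0.6392, -0.1772, 0.108]
ee_rot: [2.223, 2.219, -0.001]
contact_force: [-0.4, 0.1, -1.2]
finger_gap: 0.0856
grip_force: 0.0
```

Emit:
step_arm --increments '[{"dx":0,"dy":0,"dz":30,"ax":0,"ay":0,"az":0,"hand":1},{"dx":0,"dy":0,"dz":65,"ax":0,"ay":0,"az":0,"hand":1},{"dx":0,"dy":0,"dz":85,"ax":0,"ay":0,"az":0,"hand":1},{"dx":0,"dy":0,"dz":92,"ax":0,"ay":0,"az":0,"hand":1},{"dx":0,"dy":0,"dz":92,"ax":0,"ay":0,"az":0,"hand":1}]'

```text
clock: 17.12
position: [0.6389, -0.1752, 0.0173]
ee_rot: [2.221, 2.221, 0.0]
contact_force: [-0.0, 0.1, -0.0]
finger_gap: 0.0857
grip_force: 0.0
```

Emit:
step_arm --grip_force 35 --increments '[{"dx":0,"dy":0,"dz":0,"ax":0,"ay":0,"az":0,"hand":0.3},{"dx":0,"dy":0,"dz":0,"ax":0,"ay":0,"az":0,"hand":0},{"dx":0,"dy":0,"dz":0,"ax":0,"ay":0,"az":0,"hand":-0.3},{"dx":0,"dy":0,"dz":0,"ax":0,"ay":0,"az":0,"hand":-0.3},{"dx":0,"dy":0,"dz":0,"ax":0,"ay":0,"az":0,"hand":-0.3},{"dx":0,"dy":0,"dz":0,"ax":0,"ay":0,"az":0,"hand":-0.3}]'

```text
clock: 17.88
position: [0.6389, -0.1754, 0.0176]
ee_rot: [2.221, 2.221, 0.0]
contact_force: [-1.0, 1.2, 7.3]
finger_gap: 0.0432
grip_force: 34.9
```

Emit:
step_arm --increments '[{"dx":0,"dy":0,"dz":-30,"ax":0,"ay":0,"az":0,"hand":-0.3},{"dx":0,"dy":0,"dz":-75,"ax":0,"ay":0,"az":0,"hand":-0.3},{"dx":15,"dy":-40,"dz":-75,"ax":0,"ay":0,"az":0,"hand":-0.3},{"dx":30,"dy":-80,"dz":-75,"ax":0,"ay":0,"az":0,"hand":-0.3},{"dx":45,"dy":-120,"dz":-75,"ax":0,"ay":0,"az":0,"hand":-0.3},{"dx":59,"dy":-160,"dz":-75,"ax":0,"ay":0,"az":0,"hand":-0.3},{"dx":70,"dy":-190,"dz":-75,"ax":0,"ay":0,"az":0,"hand":-0.3},{"dx":70,"dy":-190,"dz":-60,"ax":0,"ay":0,"az":0,"hand":-0.3}]'

```text
clock: 18.88
position: [0.4478, -0.1048, 0.0778]
ee_rot: [2.221, 2.221, 0.001]
contact_force: [1.2, 0.1, -0.5]
finger_gap: 0.0435
grip_force: 36.0
```

Emit:
step_arm --increments '[{"dx":0,"dy":0,"dz":25,"ax":0,"ay":0,"az":0,"hand":-0.3},{"dx":0,"dy":0,"dz":47,"ax":0,"ay":0,"az":0,"hand":-0.3},{"dx":0,"dy":0,"dz":56,"ax":0,"ay":0,"az":0,"hand":-0.3},{"dx":0,"dy":0,"dz":57,"ax":0,"ay":0,"az":0,"hand":-0.3},{"dx":0,"dy":0,"dz":57,"ax":0,"ay":0,"az":0,"hand":-0.3}]'

```text
clock: 19.5
position: [0.449, -0.1053, 0.0203]
ee_rot: [2.221, 2.221, 0.0]
contact_force: [-0.2, 0.5, -1.4]
finger_gap: 0.0433
grip_force: 36.0
```

Emit:
step_arm --increments '[{"dx":0,"dy":0,"dz":0.8,"ax":0,"ay":0,"az":0,"hand":-0.3},{"dx":0,"dy":0,"dz":0.8,"ax":0,"ay":0,"az":0,"hand":-0.3},{"dx":0,"dy":0,"dz":0.8,"ax":0,"ay":0,"az":0,"hand":0.3},{"dx":0,"dy":0,"dz":0.8,"ax":0,"ay":0,"az":0,"hand":0.7},{"dx":0,"dy":0,"dz":0.8,"ax":0,"ay":0,"az":0,"hand":0.9},{"dx":0,"dy":0,"dz":0.8,"ax":0,"ay":0,"az":0,"hand":1}]'

```text
clock: 20.25
position: [0.4487, -0.1053, 0.019]
ee_rot: [2.221, 2.221, -0.0]
contact_force: [-0.9, -0.1, 0.1]
finger_gap: 0.0852
grip_force: 0.0
```

Emit:
step_arm --increments '[{"dx":0,"dy":0,"dz":-30,"ax":0,"ay":0,"az":0,"hand":1},{"dx":0,"dy":0,"dz":-80,"ax":0,"ay":0,"az":0,"hand":1},{"dx":0,"dy":0,"dz":-130,"ax":0,"ay":0,"az":0,"hand":1},{"dx":30,"dy":10,"dz":-170,"ax":0,"ay":0,"az":0,"hand":1},{"dx":75,"dy":20,"dz":-200,"ax":0,"ay":0,"az":0,"hand":1},{"dx":120,"dy":30,"dz":-230,"ax":0,"ay":0,"az":0,"hand":1},{"dx":170,"dy":40,"dz":-250,"ax":0,"ay":0,"az":0,"hand":1},{"dx":170,"dy":40,"dz":-250,"ax":0,"ay":0,"az":0,"hand":1}]'

```text
clock: 21.25
position: [0.4891, 0.0685, 0.2698]
ee_rot: [2.215, 2.227, 0.003]
contact_force: [0.7, -1.1, -1.1]
finger_gap: 0.0853
grip_force: 0.0
```

```bash
python3 - <<'E'
from h import *
im=capture('wrist');cv2.imwrite('pics/w3.png',im[:,:,::-1])
print(robot.observe()['position'],robot.observe()['clock'])
E
```

```text
[0.48866977 0.06608581 0.26918686] 21.3
```

View pics/w3.png

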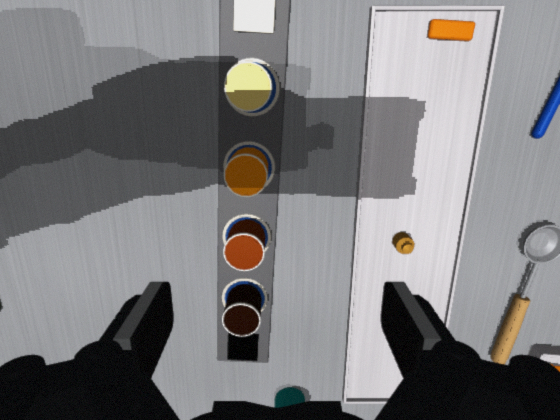

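All four stand on their marks in order, white tile at top: lids at (248,87), (246,175), (244,252) and (241,319). I'll zoom in to check centring.

```bash
python3 - <<'E'
from h import *
im=cv2.imread('pics/w3.png')
im=cv2.convertScaleAbs(im,alpha=1.5,beta=20)
a=cv2.resize(im[50:200,200:300],None,fx=3.9,fy=3.9,interpolation=cv2.INTER_CUBIC)
b=cv2.resize(im[200:350,200:300],None,fx=3.9,fy=3.9,interpolation=cv2.INTER_CUBIC)
cv2.imwrite('pics/w3c.png',np.hstack([a,b]))
E
```

```text
(no output)
```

View pics/w3c.png

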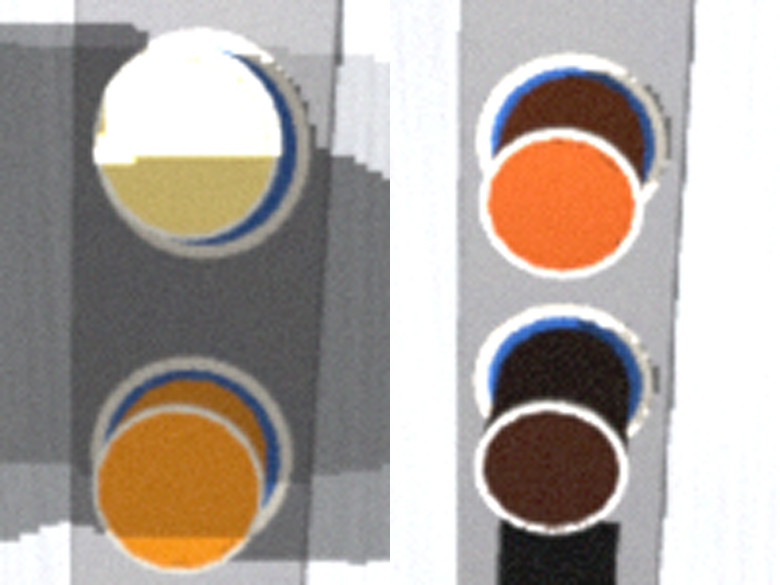

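```bash
python3 - <<'E'
from h import *
c=calibration('wrist')
L=[(248.2,86.4),(246.2,175.1),(244.1,251.8),(241.5,319.7)];M=[(252.1,87.9),(249.1,165.9),(246.7,236.2),(244.4,298.7)]
for l,m in zip(L,M):
    a=ray(c,l,.052);b=ray(c,m,.006);print(a.round(4),b.round(4),((a-b)*1000).round(1)[:2])
E
```

```text
[0.461  0.1487 0.052 ] [0.4617 0.1469 0.006 ] [-0.6  1.8]
[0.4572 0.0643 0.052 ] [0.4568 0.0638 0.006 ] [0.4 0.5]
[ 0.4529 -0.0204  0.052 ] [ 0.4521 -0.0217  0.006 ] [0.8 1.3]
[ 0.4477 -0.1065  0.052 ] [ 0.4472 -0.1079  0.006 ] [0.6 1.4]
```

All four pots are within 2 mm of their marks, upright, and the gripper is clear and holding nothing.

```bash
python3 -c "
from plant import robot
print(robot.job_done())"
```

```text
the job is handed in; nothing more can be done
None
```

The job is handed in at about 21 s: cream, golden, rust and dark stand upright and released on their marks from the white tile to the black tile, each measured within about 2 mm of centre.

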